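# Match clay pots to their saucers in the carry tray

## Robot

A 6-joint arm with a two-finger parallel gripper is mounted at the origin on the work surface. World frame = base frame: x ahead of the robot, y to its left, z up, the work surface at z = 0. Lengths are in m, angles in rad, forces in N, time in s.
With the tool pointing down it reaches from about 0.375 to 0.9 m from the base axis. Payload 3.1 kg.
Tool frame: the origin (TCP) lies on the centre line of the jaws, within the pads' length; the fingertips stand 8 mm ahead of it and the grasp point (between the pads) lies 11 mm behind it; z points along the fingers, y is the line along which they close (so a half turn about z gives the same grasp; the last joint's range is limited). The gripper opens to 85 mm and grips with 20 to 120 N. Pads are 22 mm wide; open, the fingers measure 114 mm over their backs; the gripper's body (76 mm by 85 mm) begins 54 mm behind the grasp point. The pads swing forward as they close: fully open they stand 13 mm farther back than shut.
Start: joints at [-1.349, 0.527, 1.433, -0, 1.181, -0.178], TCP at [0.244, -0.575, 0.239] pointing down, gripper open.
Joint ranges: [-3.08, 3.08], [-0.75, 2.2], [0.22, 2.44], [-1.43, 4.57], [0, 2.65], [-2.85, 2.85]. Speed limits (rad/s): [2.79, 2.79, 3.14, 3.14, 3.14, 3.14].

## Interface

Orientations are given as a unit quaternion [x, y, z, w].
In Python, from station import * gives the robot as it stands.
- The arm moves only by the tool play_rows, never from a script. Its argument "rows" is a list of rows, each a list of 3 entries, a list of its own where there are three numbers: the turn, a rotation vector about the tool's x, y, z in degrees, then the shift along the tool's x, y, z in mm, then the closure, from 0 (fully open) to 1 (shut). In form: [[[ax, ay, az], [dx, dy, dz], jaw], ...]. A call has 1 to 12 rows; each row shifts and turns the commanded pose from where the row before left it, along the tool's axes as they then stand; what a row does not reach is not made up. A row lasts 1/12 s, in which the tool goes at most 41.7 mm and 7.16 degrees, less where a joint would pass 70% of its speed; a pose out of reach is approached as far as the arm can. A call with a gripper value outside its range is refused whole. The fingers move at their own pace and stop on an object; "grip_force" is the grip in N (left out, the last holds). Time passes only in rows, so rows that do not move let the fingers close. It gives the time, the measured TCP pose, the force, the opening and the grip force at its end, in the units of the state.
- sense(): the state, without advancing time (a new reading comes with each control period).
- snapshot(name): name is "scene" or "top"; returns (picture, depth): 384x512x3 uint8, red, green, blue; 384x512 float32, m along the optical axis (not along the pixel's ray), 0 where there is no reading.
- get_calibration(name): a dict with "vfov" (degrees; the focal length in pixels is half the picture's height over the tangent of half this angle, whatever the lens; pixels are square), "cx", "cy" (the principal point, pixels), "xyz" and "attitude" of the camera in the world. Camera axes: x right, y down, z forward; pixel columns grow to the right and rows downward; lengths in m; the calibration is good to about 2 mm. A picture is of the moment at which its call begins. get_calibration takes no time and is no camera call.
- sign_off(): hands the job in; it is judged then, once.
The state is a dict: "t": time; "q": joint angles; "qd": joint speeds; "tau": joint torques, N m; "tcp_pos": TCP position; "tool_rot": TCP orientation; "force": force on the tool from outside, world axes, zero at the start; "ft_torque": the same for the moment, N m; "finger_gap": opening from 0.0 (shut) to 1.0 (fully open); "gripper_force": force on a finger pad.
Only numpy, scipy, OpenCV 4.12 (cv2) and the standard library are available. Lean on these libraries where they do the work, as an engineer would, in place of code of your own. Each camera call takes 0.05 s, during which the arm holds its last target. There are 200 camera calls.

## Task

Gather the four clay pots that have a saucer in the black carry tray: stand each one upright and centred inside the saucer of its own shape and size, round on round and square on square, large on large and small on small, with the square pots turned so that their sides run parallel to the sides of their saucers. Set them down gently without dropping them, and leave the low round pan and the oblong trough, which have no saucer, where they stand.

Things in the scene. Friction and masses are not known exactly. Their poses are not given: they have to be found in the camera images.
- round_large_mid (a point): Large round terracotta plant pot, empty and open at the top, 66 mm in diameter at the rim, tapering to 46 mm at the foot, 62 mm tall, walls about 4 mm; the top 14 mm is an upright rim band to grip from outside. The point is its centre, half-way up (31 mm above its foot); z up. It stands upright on the table at the start.
- round_small_mid (a point): Small round terracotta plant pot, empty and open at the top, 44 mm in diameter at the rim, tapering to 32 mm at the foot, 46 mm tall, walls about 4 mm; the top 14 mm is an upright rim band to grip from outside. The point is its centre, half-way up (23 mm above its foot); z up. It stands upright on the table at the start.
- square_large_mid (a point): Large square terracotta plant pot, empty and open at the top, 66 mm wide across flats at the rim, tapering to 46 mm at the foot, 62 mm tall, walls about 4 mm; the top 14 mm is an upright rim band to grip from outside across two opposite flats. The point is its centre, half-way up (31 mm above its foot); z up, x and y square to the flats. It stands upright on the table at the start.
- square_small_mid (a point): Small square terracotta plant pot, empty and open at the top, 44 mm wide across flats at the rim, tapering to 32 mm at the foot, 46 mm tall, walls about 4 mm; the top 14 mm is an upright rim band to grip from outside across two opposite flats. The point is its centre, half-way up (23 mm above its foot); z up, x and y square to the flats. It stands upright on the table at the start.
- pan_mid (a point): Look-alike: wide, low round terracotta pan, 98 mm diameter, 36 mm tall; it has no saucer and stays. The point is its centre, 18 mm above its foot; z up.
- trough_mid (a point): Look-alike: oblong terracotta trough, 90 by 48 mm at the rim, 48 mm tall; it has no saucer and stays. The point is its centre, 24 mm above its foot; x along its length, z up.
- saucer_round_large: Large round terracotta saucer, 74 mm in diameter outside, 66 mm inside, 10 mm tall with a 4 mm floor; fixed in the black carry tray (260 mm square, walls 22 mm tall) among the four saucers, two by two, 120 mm apart, in any of the four places. Origin: centre of its underside, 6 mm above the table; its floor, where the pot stands, is 4 mm higher. z up.
- saucer_round_small: Small round terracotta saucer, 58 mm in diameter outside, 50 mm inside, 10 mm tall with a 4 mm floor; fixed in the black carry tray (260 mm square, walls 22 mm tall) among the four saucers, two by two, 120 mm apart, in any of the four places. Origin: centre of its underside, 6 mm above the table; its floor, where the pot stands, is 4 mm higher. z up.
- saucer_square_large: Large square terracotta saucer, 74 mm wide outside, 66 mm inside, 10 mm tall with a 4 mm floor; fixed in the black carry tray (260 mm square, walls 22 mm tall) among the four saucers, two by two, 120 mm apart, in any of the four places. Origin: centre of its underside, 6 mm above the table; its floor, where the pot stands, is 4 mm higher. z up, x and y along its sides.
- saucer_square_small: Small square terracotta saucer, 58 mm wide outside, 50 mm inside, 10 mm tall with a 4 mm floor; fixed in the black carry tray (260 mm square, walls 22 mm tall) among the four saucers, two by two, 120 mm apart, in any of the four places. Origin: centre of its underside, 6 mm above the table; its floor, where the pot stands, is 4 mm higher. z up, x and y along its sides.
Not all that is in view belongs to the job. Leave any blue look-alike of the part that bears square_small_mid alone.

How it is judged:
By the outcome, as a careful person would: the job done as asked, in the order asked, and still so for the second after the job is handed in, with the robot touching nothing.
It also fails if it takes over 104 s, if anything falls off the work surface, if the arm or the gripper's body presses on something with over 40 N, if the wrist force passes 120 N, or if a joint passes its speed limit or range.

## Working session

There is one attempt and no reset: what is moved stays moved. The work goes in short steps, Python scripts to look and compute and a tool call to move; the robot and the scene stay as the last step left them, time stands still between calls to the robot, and variables do not carry over. Pictures are saved under pics/ and viewed, at most 14 in all, crops included, and the job is handed in when it is done.

Besides the shell and the picture viewer there is one more tool, called after ">>>" as name(argument=value, ...) on one line, values as JSON. play_rows: Moves the arm, as the interface text tells. Its arguments: {"type":"object","properties":{"rows":{"type":"array","items":{"type":"array"}},"grip_force":{"type":"number"}},"required":["rows"]}

```bash
ls; mkdir -p pics
cat > h.py <<'E'
from station import *
import numpy as np, cv2
from scipy.spatial.transform import Rotation as R
def cam(n):
    c=get_calibration(n); f=192/np.tan(np.radians(c['vfov'])/2)
    return c,f
E
python3 - <<'E'
from h import *
for n in ("scene","top"):
    c=get_calibration(n); print(n,c)
    p,d=snapshot(n); cv2.imwrite(f'pics/{n}0.png',p[:,:,::-1]); np.savez(f'{n}0.npz',p=p,d=d); print(d.min(),d.max())
print(sense())
E
```

```text
pics
scene {'vfov': 44.67813069613073, 'cx': 261.97995134836697, 'cy': 187.81905654727606, 'xyz': array([ 1.05308921, -0.83291118,  0.99194699]), 'attitude': array([ 0.87222712,  0.268627  , -0.12905612, -0.38781943])}
0.0 3.9995334
top {'vfov': 54.72987225904054, 'cx': 258.9916489601271, 'cy': 187.98191803181516, 'xyz': array([ 0.42286911, -0.00791191,  0.95344065]), 'attitude': array([ 0.71725021, -0.69657597, -0.00151496, -0.01821451])}
0.0 0.988444
{'t': 0.1, 'q': array([-1.34849921e+00,  5.28399781e-01,  1.43380644e+00, -3.31271260e-06,
        1.18139946e+00, -1.78476582e-01]), 'qd': array([-0.00060526, -0.00150397, -0.00138819,  0.00109966,  0.00022081,
       -0.00031019]), 'tau': array([-3.12897100e-04, -4.43305492e+01, -1.78586823e+01, -2.44161974e-04,
        3.88031738e-03,  1.67609653e-05]), 'tcp_pos': array([ 0.24372696, -0.57481808,  0.23840486]), 'tool_rot': array([ 9.79989027e-01,  1.99048972e-01, -2.35825567e-05, -1.00623757e-03]), 'force': array([-0.1377359 ,  0.39320545, -0.68926621]), 'ft_torque': array([-0.00536844, -0.0084463 , -0.04272622]), 'gripper_force': 0.0, 'finger_gap': 0.9981782766985822}
```

View pics/top0.png

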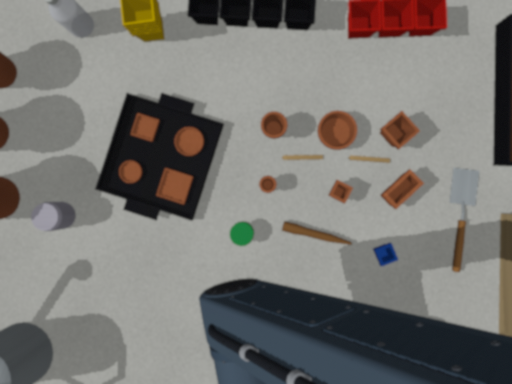

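View pics/scene0.png

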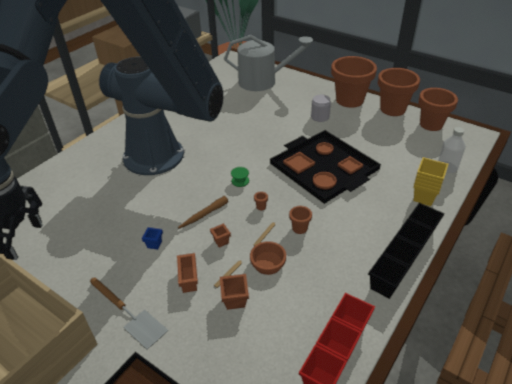

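The top view shows the round large pot at (274,125), round small (268,184), square large (399,130) and square small (341,191). The pan is at (337,130) and the trough at (402,188). The saucers are square small (145,128), round large (189,141), round small (130,172) and square large (175,186). The scene view agrees, and the blue look-alike sits at (386,254) in the top view.

```bash
cat >> h.py <<'E'
def ray(n,uv,z):
    """pixels (N,2) -> world points on plane z"""
    c,f=cam(n); uv=np.atleast_2d(np.asarray(uv,float))
    d=np.c_[(uv[:,0]-c['cx'])/f,(uv[:,1]-c['cy'])/f,np.ones(len(uv))]
    w=R.from_quat(c['attitude']).apply(d); o=c['xyz']
    return o+w*((z-o[2])/w[:,2])[:,None]
def cloud(n,d):
    c,f=cam(n); v,u=np.mgrid[:384,:512]
    P=np.stack([(u-c['cx'])/f*d,(v-c['cy'])/f*d,d],-1)
    return R.from_quat(c['attitude']).apply(P.reshape(-1,3)).reshape(384,512,3)+c['xyz']
def terra(p):
    h=cv2.cvtColor(p,cv2.COLOR_RGB2HSV)
    return ((h[...,0]<14)&(h[...,1]>90)&(h[...,2]>45)).astype(np.uint8)
def measure(n,p,d,seed,zrim,band,win=32):
    """rim centre and square angle (deg) from terracotta pixels in the top `band` m of the rim"""
    W=cloud(n,d); m=terra(p)&(d>0)&(np.abs(W[...,2]-zrim)<band); k=np.zeros_like(m)
    u,v=seed; k[v-win:v+win,u-win:u+win]=m[v-win:v+win,u-win:u+win]
    uv=np.argwhere(k)[:,::-1]
    X=ray(n,uv,zrim)[:,:2]*1000
    X=X[np.linalg.norm(X-np.median(X,0),axis=1)<65]
    hull=cv2.convexHull(X.astype(np.float32))
    (cx,cy),(w,h),a=cv2.minAreaRect(hull); (ex,ey),r=cv2.minEnclosingCircle(hull)
    M=cv2.moments(hull)
    return dict(n=len(X),rect=(round(cx,1),round(cy,1),round(w,1),round(h,1),round(a,1)),circ=(round(ex,1),round(ey,1),round(2*r,1)),
      cen=(round(M['m10']/M['m00'],1),round(M['m01']/M['m00'],1)),z=round(float(np.median(W[k>0][:,2]))*1000,1))
E
python3 - <<'E'
from h import *
s=np.load('top0.npz');p,d=s['p'],s['d'];W=cloud('top',d)
print('table z',W[240,100:120:6,2],W[160,300:310:4,2], 'std',d[155:175,295:325].std())
for nm,sd,z,b,w in [('RL',(274,125),.062,.012,30),('RS',(268,184),.046,.012,20),('SL',(399,130),.062,.012,26),('SS',(341,191),.046,.012,20),
 ('sSS',(145,128),.016,.02,19),('sRL',(189,141),.016,.02,22),('sRS',(130,172),.016,.02,18),('sSL',(175,186),.016,.02,24)]:
    print(nm,measure('top',p,d,sd,z,b,w))
h=cv2.cvtColor(p,cv2.COLOR_RGB2HSV); m=((h[...,2]<45)).astype(np.uint8); m[:,:85]=0;m[:80]=0;m[:,235:]=0;m[230:]=0
X=ray('top',np.argwhere(m)[:,::-1],.022)[:,:2]*1000
print('tray',len(X),X.mean(0),cv2.minAreaRect(X.astype(np.float32)))
E
```

```text
table z [-0.00272713 -0.00076697 -0.00162297 -0.00069487] [-3.43030793e-05  2.24592584e-03  1.28040892e-03] std 0.06716585
RL {'n': 215, 'rect': (597.7, -13.2, 60.6, 60.3, 1.4), 'circ': (597.9, -13.8, 62.6), 'cen': (597.8, -13.5), 'z': 60.5}
RS {'n': 100, 'rect': (455.5, -2.8, 36.7, 36.7, 1.7), 'circ': (454.8, -2.9, 39.3), 'cen': (455.2, -2.8), 'z': 44.9}
SL {'n': 366, 'rect': (591.9, -313.9, 62.8, 69.9, 42.6), 'circ': (592.0, -314.2, 87.6), 'cen': (592.1, -314.1), 'z': 60.8}
SS {'n': 175, 'rect': (442.1, -180.0, 42.2, 41.4, 65.0), 'circ': (442.2, -180.8, 54.5), 'cen': (442.1, -180.3), 'z': 45.3}
sSS {'n': 649, 'rect': (593.2, 317.0, 66.4, 65.6, 73.6), 'circ': (592.9, 316.3, 85.8), 'cen': (593.1, 316.8), 'z': 9.7}
sRL {'n': 773, 'rect': (559.2, 201.9, 78.2, 77.6, 46.7), 'circ': (559.6, 202.1, 80.7), 'cen': (559.4, 201.9), 'z': 9.6}
sRS {'n': 493, 'rect': (478.5, 349.6, 61.6, 62.0, 2.1), 'circ': (477.9, 350.1, 64.8), 'cen': (478.0, 350.0), 'z': 10.1}
sSL {'n': 1022, 'rect': (444.4, 235.2, 82.0, 82.0, 73.5), 'circ': (444.7, 235.1, 108.5), 'cen': (444.5, 235.2), 'z': 9.7}
tray 7694 [520.16481857 277.99424114] ((518.4548950195312, 273.82183837890625), (256.7077941894531, 306.4022521972656), 73.59549713134766)
```

Run:
```python
from h import *
s=np.load('top0.npz');t=np.load('scene0.npz');c,f=cam('scene')
for nm,sd,z,w,X in [('RL',(274,125),.062,30,(598,-13)),('RS',(268,184),.046,20,(455,-3)),('SL',(399,130),.062,26,(592,-314)),('SS',(341,191),.046,20,(442,-180))]:
    print(nm,measure('top',s['p'],s['d'],sd,z,.006,w))
    q=R.from_quat(c['attitude']).inv().apply(np.array([X[0]/1e3,X[1]/1e3,z])-c['xyz']); uv=(int(q[0]/q[2]*f+c['cx']),int(q[1]/q[2]*f+c['cy']))
    print('   scene',uv,measure('scene',t['p'],t['d'],uv,z,.006,18))
```

```text
RL {'n': 182, 'rect': (597.7, -13.2, 60.6, 60.3, 1.4), 'circ': (597.9, -13.8, 62.6), 'cen': (597.9, -13.4), 'z': 61.0}
   scene (300, 213) {'n': 162, 'rect': (601.4, -16.9, 59.1, 67.7, 32.1), 'circ': (599.5, -17.8, 69.6), 'cen': (600.5, -17.3), 'z': 62.1}
RS {'n': 98, 'rect': (455.5, -2.8, 36.7, 36.7, 1.7), 'circ': (454.8, -2.9, 39.3), 'cen': (455.2, -2.8), 'z': 44.9}
   scene (260, 196) {'n': 87, 'rect': (456.7, -6.3, 38.9, 43.7, 33.7), 'circ': (456.7, -6.3, 46.5), 'cen': (456.7, -5.8), 'z': 45.7}
SL {'n': 306, 'rect': (592.7, -314.7, 62.8, 67.5, 42.6), 'circ': (592.0, -314.2, 87.6), 'cen': (592.7, -314.8), 'z': 61.2}
   scene (233, 284) {'n': 293, 'rect': (594.4, -318.5, 64.0, 72.2, 41.3), 'circ': (595.1, -318.0, 91.9), 'cen': (594.0, -318.1), 'z': 62.5}
SS {'n': 162, 'rect': (442.1, -180.0, 42.2, 41.4, 65.0), 'circ': (442.2, -180.8, 54.5), 'cen': (442.1, -180.3), 'z': 45.4}
   scene (220, 230) {'n': 137, 'rect': (442.8, -184.1, 44.3, 45.9, 63.0), 'circ': (441.6, -184.2, 58.9), 'cen': (443.0, -184.0), 'z': 46.2}
```

Add to h.py:
```python
def go(x,y,z,a=None):
    """print tool-frame mm and deg left to TCP target (mm, yaw deg of tool x)"""
    s=sense(); T=R.from_quat(s['tool_rot']); ex=T.as_matrix()
    a0=np.degrees(np.arctan2(ex[1,0],ex[0,0]))
    dl=T.inv().apply(np.array([x,y,z])-s['tcp_pos']*1000)
    print('t',round(s['t'],2),'tcp',(s['tcp_pos']*1000).round(1),'a',round(a0,2),'tilt',np.degrees(np.arccos(-ex[2,2])).round(2),'gap',round(s['finger_gap'],3),'F',s['force'].round(1),'grip',round(s['gripper_force'],1))
    th=None if a is None else (a0-a+180)%360-180
    print('turn z',th,'shift after no turn',dl.round(1))
    if a is not None: print('shift after turn',(T*R.from_euler('z',th,degrees=True)).inv().apply(np.array([x,y,z])-s['tcp_pos']*1000).round(1))
```

```text
(no output)
```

>>> play_rows(rows=[[[0,0,-6.84],[0,0,0],0],[[0,0,-6.84],[0,0,0],0],[[0,0,-6.84],[0,0,0],0],[[0,0,-6.84],[0,0,0],0],[[0,0,-6.84],[0,0,0],0],[[0,0,-6.84],[0,0,0],0]], grip_force=30)

```text
t: 0.6
tcp_pos: [0.2438, -0.575, 0.2387]
tool_rot: [0.846, 0.532, 0.0, -0.001]
force: [-0.7, -0.3, 0.4]
finger_gap: 1.001
gripper_force: 0.0
```

```bash
python3 -c "
from h import *
go(443,-182,120,64)"
```

```text
t 0.6 tcp [ 243.8 -575.   238.7] a 64.34 tilt 0.08 gap 1.001 F [-0.7 -0.3  0.4] grip 0.0
turn z 0.3416609186762116 shift after no turn [440.4   9.5 119.2]
shift after turn [440.5   6.9 119.2]
```

>>> play_rows(rows=[[[0,0,0.35],[36.7,0.6,8],0],[[0,0,0],[36.7,0.6,8],0],[[0,0,0],[36.7,0.6,8],0],[[0,0,0],[36.7,0.6,8],0],[[0,0,0],[36.7,0.6,8],0],[[0,0,0],[36.7,0.6,8],0],[[0,0,0],[36.7,0.6,8],0],[[0,0,0],[36.7,0.6,8],0],[[0,0,0],[36.7,0.6,8],0],[[0,0,0],[36.7,0.6,8],0],[[0,0,0],[36.7,0.6,8],0],[[0,0,0],[36.7,0.6,8],0]])

```text
t: 1.6
tcp_pos: [0.446, -0.1822, 0.1428]
tool_rot: [0.85, 0.527, -0.0, -0.0]
force: [0.7, 0.1, -0.1]
finger_gap: 0.997
gripper_force: 0.0
```

>>> play_rows(rows=[[[0,0,0],[0,0,15],0],[[0,0,0],[0,0,15],0],[[0,0,0],[0,0,0],0],[[0,0,0],[0,0,0],0]])

```text
t: 1.93
tcp_pos: [0.4451, -0.1834, 0.1127]
tool_rot: [0.85, 0.528, -0.0, -0.001]
force: [-0.2, -0.1, 0.1]
finger_gap: 0.995
gripper_force: 0.0
```

```bash
python3 -c "
from h import *
go(443,-182,26,64)
for n in ('top','scene'):
    p,d=snapshot(n); cv2.imwrite(f'pics/{n}1.png',p[:,:,::-1])
"
```

```text
t 1.93 tcp [ 445.1 -183.4  112.7] a 63.68 tilt 0.14 gap 0.995 F [-0.2 -0.1  0.1] grip 0.0
turn z -0.3247684910873545 shift after no turn [ 0.3 -2.3 86.7]
shift after turn [ 0.3 -2.3 86.7]
```

View pics/scene1.png

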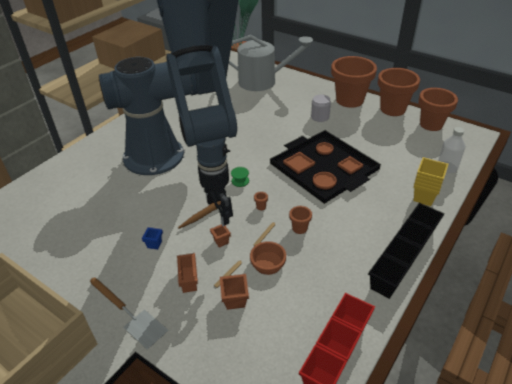

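The gripper at (222,205) stands above the small square pot at (220,236), so I'm descending and gripping.

>>> play_rows(rows=[[[0,0,-0.3],[0,-2,20],0],[[0,0,0],[0,0,20],0],[[0,0,0],[0,0,20],0],[[0,0,0],[0,0,18],0],[[0,0,0],[0,0,8],0],[[0,0,0],[0,0,0],0],[[0,0,0],[0,0,0],1],[[0,0,0],[0,0,0],1],[[0,0,0],[0,0,0],1],[[0,0,0],[0,0,0],1],[[0,0,0],[0,0,0],1],[[0,0,0],[0,0,0],1]], grip_force=30)

```text
t: 3.03
tcp_pos: [0.4443, -0.1834, 0.0285]
tool_rot: [0.848, 0.53, 0.0, 0.001]
force: [-1.4, 0.3, 6.6]
finger_gap: 0.512
gripper_force: 31.2
```

>>> play_rows(rows=[[[0,0,0],[0,0,0],1],[[0,0,0],[0,0,0],1],[[0,0,0],[0,0,0],1],[[0,0,0],[0,0,0],1],[[0,0,0],[0,0,0],1],[[0,0,0],[0,0,0],1]])

```text
t: 3.53
tcp_pos: [0.4442, -0.1833, 0.0284]
tool_rot: [0.848, 0.53, 0.0, 0.001]
force: [-1.3, -0.4, 7.0]
finger_gap: 0.509
gripper_force: 31.2
```

>>> play_rows(rows=[[[0,0,0],[0,0,-8],1],[[0,0,0],[0,0,-15],1],[[0,0,0],[0,0,-20],1],[[0,0,0],[0,0,-25],1],[[0,0,0],[0,0,-25],1],[[0,0,0],[0,0,-15],1],[[0,0,0],[0,0,0],1],[[0,0,0],[0,0,0],1]])

```text
t: 4.2
tcp_pos: [0.4442, -0.1831, 0.1364]
tool_rot: [0.848, 0.53, 0.001, 0.001]
force: [-0.5, 0.2, -0.8]
finger_gap: 0.509
gripper_force: 30.9
```

```bash
python3 -c "
from h import *
go(594,315,120,73.7)
for n in ('top','scene'):
    p,d=snapshot(n); cv2.imwrite(f'pics/{n}2.png',p[:,:,::-1])
im=cv2.imread('pics/scene2.png')[130:280,140:340]; cv2.imwrite('pics/c2.png',cv2.resize(im,None,fx=3.5,fy=3.5))
"
```

```text
t 4.2 tcp [ 444.2 -183.1  136.4] a 63.96 tilt 0.15 gap 0.509 F [-0.5  0.2 -0.8] grip 30.9
turn z -9.737559640925326 shift after no turn [513.4 -84.1  15.9]
shift after turn [520.2   4.   15.9]
```

View pics/c2.png

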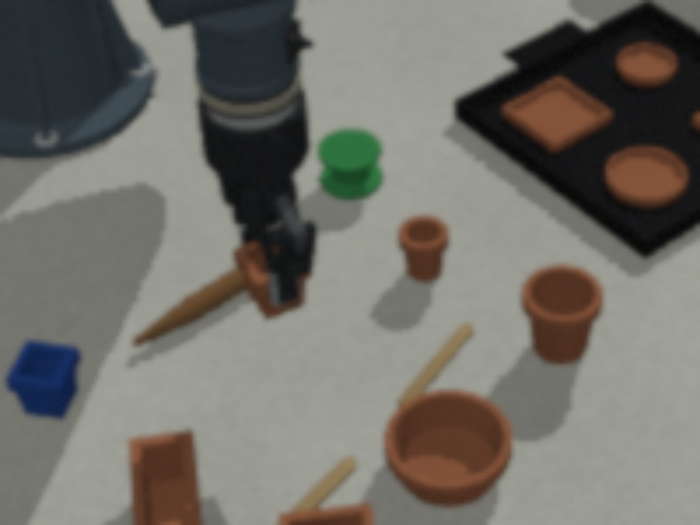

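>>> play_rows(rows=[[[0,0,-4.87],[0,0,0],1],[[0,0,-4.87],[0,0,0],1],[[0,0,0],[20,0.3,0],1],[[0,0,0],[38,0.3,0],1],[[0,0,0],[38,0.3,0],1],[[0,0,0],[38,0.3,0],1],[[0,0,0],[38,0.3,0],1],[[0,0,0],[38,0.3,0],1],[[0,0,0],[38,0.3,0],1],[[0,0,0],[38,0.3,0],1],[[0,0,0],[38,0.3,0],1],[[0,0,0],[38,0.3,0],1]])

```text
t: 5.3
tcp_pos: [0.5473, 0.1655, 0.1334]
tool_rot: [0.8, 0.6, -0.002, -0.001]
force: [1.4, -1.3, -0.1]
finger_gap: 0.507
gripper_force: 30.9
```

>>> play_rows(rows=[[[0,0,0],[38,0.3,0],1],[[0,0,0],[38,0.3,0],1],[[0,0,0],[38,0.3,0],1],[[0,0,0],[38,0.3,0],1],[[0,0,0],[6,0.2,0],1],[[0,0,0],[0,0,0],1],[[0,0,0],[0,0,0],1],[[0,0,0],[0,0,0],1]])

```text
t: 5.97
tcp_pos: [0.5927, 0.3132, 0.1339]
tool_rot: [0.8, 0.599, -0.002, -0.0]
force: [0.6, 0.1, -0.8]
finger_gap: 0.513
gripper_force: 30.9
```

```bash
python3 -c "
from h import *
go(593.8,314.6,38.4,73.7)
for n in ('top','scene'):
    p,d=snapshot(n); cv2.imwrite(f'pics/{n}3.png',p[:,:,::-1]); np.savez(f'{n}3.npz',p=p,d=d)
a=cv2.imread('pics/scene3.png')[60:210,260:400]; b=cv2.imread('pics/top3.png')[80:230,80:240]
cv2.imwrite('pics/c3.png',np.hstack([cv2.resize(a,None,fx=2.6,fy=2.6),cv2.resize(b,None,fx=2.6,fy=2.6)]))
"
```

```text
t 5.97 tcp [592.7 313.2 133.9] a 73.65 tilt 0.22 gap 0.513 F [ 0.6  0.1 -0.8] grip 30.9
turn z -0.05335691410664367 shift after no turn [ 1.8  0.9 95.5]
shift after turn [ 1.8  0.9 95.5]
```

View pics/c3.png

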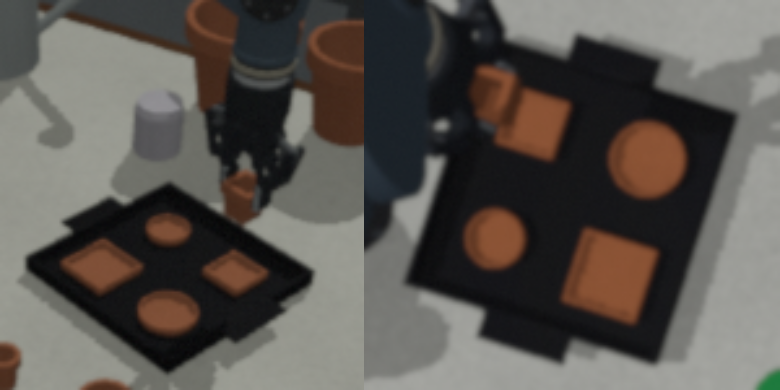

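The pot hangs upright over the small square saucer, in the scene half at about (240,195) with the saucer at (235,270). I'm lowering it now.

>>> play_rows(rows=[[[0,0,0],[1.7,0.9,18],1],[[0,0,0],[0,0,24],1],[[0,0,0],[0,0,24],1],[[0,0,0],[0,0,14],1],[[0,0,0],[0,0,6],1],[[0,0,0],[0,0,3],1],[[0,0,0],[0,0,2],1],[[0,0,0],[0,0,1],1],[[0,0,0],[0,0,1],1],[[0,0,0],[0,0,0],1]])

```text
t: 6.9
tcp_pos: [0.5959, 0.3165, 0.0433]
tool_rot: [0.8, 0.6, 0.001, 0.0]
force: [0.9, 0.3, -0.5]
finger_gap: 0.506
gripper_force: 30.8
```

```bash
python3 -c "
from h import *
go(593.8,314.6,38.4,73.7)"
```

```text
t 6.9 tcp [595.9 316.5  43.3] a 73.7 tilt 0.1 gap 0.506 F [ 0.9  0.3 -0.5] grip 30.8
turn z -0.0009578760644899376 shift after no turn [-2.4 -1.5  4.8]
shift after turn [-2.4 -1.5  4.8]
```

>>> play_rows(rows=[[[0,0,0],[-2,-1.3,1],1],[[0,0,0],[0,0,1],1],[[0,0,0],[0,0,1],1],[[0,0,0],[0,0,0.8],1],[[0,0,0],[0,0,0],1],[[0,0,0],[0,0,0],1]])

```text
t: 7.4
tcp_pos: [0.5936, 0.3148, 0.0386]
tool_rot: [0.8, 0.6, 0.0, -0.0]
force: [0.7, -0.8, -0.0]
finger_gap: 0.508
gripper_force: 30.9
```

```bash
python3 -c "
from h import *
go(593.8,314.6,38.4,73.7)"
```

```text
t 7.4 tcp [593.6 314.8  38.6] a 73.7 tilt 0.01 gap 0.508 F [ 0.7 -0.8 -0. ] grip 30.9
turn z -0.0028848506086660564 shift after no turn [-0.1  0.3  0.2]
shift after turn [-0.1  0.3  0.2]
```

>>> play_rows(rows=[[[0,0,0],[0,0,0.5],1],[[0,0,0],[0,0,0.5],1],[[0,0,0],[0,0,0],1]])

```text
t: 7.65
tcp_pos: [0.5936, 0.3147, 0.0386]
tool_rot: [0.8, 0.6, 0.0, 0.0]
force: [-0.8, -1.1, 5.6]
finger_gap: 0.509
gripper_force: 31.5
```

>>> play_rows(rows=[[[0,0,0],[0,0,0.5],1],[[0,0,0],[0,0,0.5],1],[[0,0,0],[0,0,0],1]])

```text
t: 7.9
tcp_pos: [0.5936, 0.3148, 0.0385]
tool_rot: [0.8, 0.6, 0.0, 0.0]
force: [-3.6, -1.1, 9.8]
finger_gap: 0.508
gripper_force: 32.0
```

>>> play_rows(rows=[[[0,0,0],[0,0,-0.8],1],[[0,0,0],[0,0,0],0.45],[[0,0,0],[0,0,0],0.4],[[0,0,0],[0,0,0],0.3],[[0,0,0],[0,0,0],0.2],[[0,0,0],[0,0,0],0.1],[[0,0,0],[0,0,0],0.1],[[0,0,0],[0,0,-10],0.1],[[0,0,0],[0,0,-25],0],[[0,0,0],[0,0,-35],0],[[0,0,0],[0,0,-35],0],[[0,0,0],[0,0,-5],0]])

```text
t: 8.9
tcp_pos: [0.5976, 0.3162, 0.155]
tool_rot: [0.8, 0.6, 0.006, 0.002]
force: [0.5, 0.5, 0.8]
finger_gap: 1.003
gripper_force: 0.0
```

```bash
python3 -c "
from h import *
go(593.5,-316.5,150,42)"
```

```text
t 8.9 tcp [597.6 316.2 155. ] a 73.71 tilt 0.75 gap 1.003 F [0.5 0.5 0.8] grip 0.0
turn z 31.707469597543394 shift after no turn [-608.5  173.6    2.3]
shift after turn [-426.4  467.5    2.3]
```

>>> play_rows(rows=[[[0,0,0],[-38,10.8,0],0],[[0,0,0],[-38,10.8,0],0],[[0,0,0],[-38,10.8,0],0],[[0,0,0],[-38,10.8,0],0],[[0,0,0],[-38,10.8,0],0],[[0,0,0],[-38,10.8,0],0],[[0,0,0],[-38,10.8,0],0],[[0,0,0],[-38,10.8,0],0],[[0,0,0],[-38,10.8,0],0],[[0,0,0],[-38,10.8,0],0],[[0,0,0],[-38,10.8,0],0],[[0,0,0],[-38,10.8,0],0]])

```text
t: 9.9
tcp_pos: [0.5896, -0.1613, 0.1479]
tool_rot: [0.8, 0.6, 0.0, 0.0]
force: [0.6, 0.3, -0.4]
finger_gap: 1.001
gripper_force: 0.0
```

>>> play_rows(rows=[[[0,0,0],[-38,10.8,0],0],[[0,0,0],[-38,10.8,0],0],[[0,0,0],[-38,10.8,0],0],[[0,0,0],[-38,10.8,0],0],[[0,0,6.34],[0,0,5],0],[[0,0,6.34],[0,0,5],0],[[0,0,6.34],[0,0,5],0],[[0,0,6.34],[0,0,5],0],[[0,0,6.34],[0,0,5],0],[[0,0,0],[0,0,0],0],[[0,0,0],[0,0,0],0]])

```text
t: 10.82
tcp_pos: [0.5885, -0.3173, 0.1224]
tool_rot: [0.933, 0.36, -0.0, -0.0]
force: [0.2, 0.3, -0.3]
finger_gap: 1.003
gripper_force: 0.0
```

```bash
python3 -c "
from h import *
go(593.5,-316.5,40,42)
p,d=snapshot('top'); cv2.imwrite('pics/top4.png',p[:,:,::-1])
"
```

```text
t 10.82 tcp [ 588.5 -317.3  122.4] a 42.15 tilt 0.02 gap 1.003 F [ 0.2  0.3 -0.3] grip 0.0
turn z 0.15097066156155847 shift after no turn [ 4.2  2.8 82.4]
shift after turn [ 4.2  2.8 82.4]
```

View pics/top4.png

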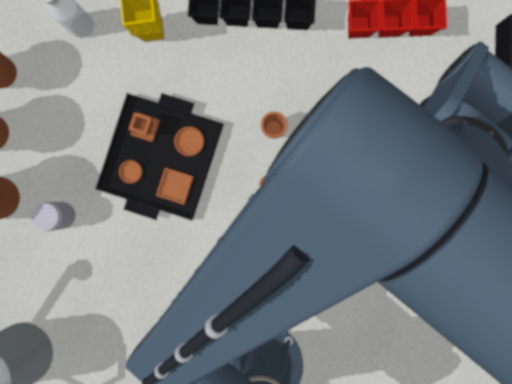

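The small square pot sits in its saucer at (144,126), and the tray hasn't moved. Next is the descent onto the large square pot.

>>> play_rows(rows=[[[0,0,0],[4.2,2.8,12],0],[[0,0,0],[0,0,20],0],[[0,0,0],[0,0,20],0],[[0,0,0],[0,0,20],0],[[0,0,0],[0,0,10],0],[[0,0,0],[0,0,0],0],[[0,0,0],[0,0,0],1],[[0,0,0],[0,0,0],1],[[0,0,0],[0,0,0],1],[[0,0,0],[0,0,0],1],[[0,0,0],[0,0,0],1],[[0,0,0],[0,0,0],1]], grip_force=35)

```text
t: 11.87
tcp_pos: [0.5942, -0.317, 0.0413]
tool_rot: [0.934, 0.358, 0.0, 0.001]
force: [-0.9, 0.6, 1.1]
finger_gap: 0.766
gripper_force: 40.5
```

>>> play_rows(rows=[[[0,0,0],[0,0,0],1],[[0,0,0],[0,0,0],1],[[0,0,0],[0,0,0],1],[[0,0,0],[0,0,0],1]])

```text
t: 12.2
tcp_pos: [0.5942, -0.317, 0.0413]
tool_rot: [0.934, 0.358, 0.0, 0.001]
force: [-0.9, 0.2, 5.4]
finger_gap: 0.764
gripper_force: 41.0
```

```bash
python3 -c "
from h import *
go(593.5,-316.5,40,42)"
```

```text
t 12.2 tcp [ 594.2 -317.    41.3] a 42.0 tilt 0.09 gap 0.764 F [-0.9  0.2  5.4] grip 41.0
turn z -0.0018486622714135592 shift after no turn [-0.2 -0.8  1.3]
shift after turn [-0.2 -0.8  1.3]
```

>>> play_rows(rows=[[[0,0,0],[0,0,-6],1],[[0,0,0],[0,0,-15],1],[[0,0,0],[0,0,-22],1],[[0,0,-6.34],[0,0,-25],1],[[0,0,-6.34],[0,0,-22],1],[[0,0,-6.34],[0,0,-15],1],[[0,0,-6.34],[0,0,-5],1],[[0,0,-6.34],[0,0,0],1],[[0,0,0],[0,0,0],1],[[0,0,0],[0,0,0],1]])

```text
t: 13.03
tcp_pos: [0.593, -0.3162, 0.1496]
tool_rot: [0.801, 0.599, -0.0, -0.001]
force: [-0.8, 0.1, -2.1]
finger_gap: 0.766
gripper_force: 40.2
```

```bash
python3 -c "
from h import *
go(445.1,233.5,150,73.7)"
```

```text
t 13.03 tcp [ 593.  -316.2  149.6] a 73.53 tilt 0.11 gap 0.766 F [-0.8  0.1 -2.1] grip 40.2
turn z -0.16594345428057977 shift after no turn [ 485.2 -297.7    0.5]
shift after turn [ 486.1 -296.3    0.5]
```

>>> play_rows(rows=[[[0,0,-0.17],[16,-9.8,0],1],[[0,0,0],[32.4,-19.75,0],1],[[0,0,0],[32.4,-19.75,0],1],[[0,0,0],[32.4,-19.75,0],1],[[0,0,0],[32.4,-19.75,0],1],[[0,0,0],[32.4,-19.75,0],1],[[0,0,0],[32.4,-19.75,0],1],[[0,0,0],[32.4,-19.75,0],1],[[0,0,0],[32.4,-19.75,0],1],[[0,0,0],[32.4,-19.75,0],1],[[0,0,0],[32.4,-19.75,0],1],[[0,0,0],[32.4,-19.75,0],1]])

```text
t: 14.03
tcp_pos: [0.478, 0.1058, 0.1499]
tool_rot: [0.8, 0.6, -0.0, -0.0]
force: [0.9, 0.7, -1.8]
finger_gap: 0.758
gripper_force: 40.1
```

>>> play_rows(rows=[[[0,0,0],[32.4,-19.75,0],1],[[0,0,0],[32.4,-19.75,0],1],[[0,0,0],[32.4,-19.75,0],1],[[0,0,0],[16.4,-10,0],1],[[0,0,0],[0,0,0],1],[[0,0,0],[0,0,20],1],[[0,0,0],[0,0,25],1],[[0,0,0],[0,0,22],1],[[0,0,0],[0,0,12],1],[[0,0,0],[0,0,5],1],[[0,0,0],[0,0,0],1],[[0,0,0],[0,0,0],1]])

```text
t: 15.03
tcp_pos: [0.4445, 0.2322, 0.0663]
tool_rot: [0.8, 0.6, -0.0, 0.0]
force: [-0.0, -0.8, -2.7]
finger_gap: 0.762
gripper_force: 40.1
```

```bash
python3 -c "
from h import *
go(445.1,233.5,51.3,73.7)"
```

```text
t 15.03 tcp [444.5 232.2  66.3] a 73.78 tilt 0.01 gap 0.762 F [-0.  -0.8 -2.7] grip 40.1
turn z 0.08354136545005986 shift after no turn [ 1.4  0.2 15. ]
shift after turn [ 1.4  0.2 15. ]
```

>>> play_rows(rows=[[[0,0,0],[1.4,0.2,5],1],[[0,0,0],[0,0,4],1],[[0,0,0],[0,0,2],1],[[0,0,0],[0,0,1],1],[[0,0,0],[0,0,1],1],[[0,0,0],[0,0,0.6],1],[[0,0,0],[0,0,0.5],1],[[0,0,0],[0,0,0],1],[[0,0,0],[0,0,0],1]])

```text
t: 15.78
tcp_pos: [0.4448, 0.2339, 0.0523]
tool_rot: [0.799, 0.601, 0.0, 0.0]
force: [0.4, -0.1, -2.1]
finger_gap: 0.765
gripper_force: 40.2
```

>>> play_rows(rows=[[[0,0,0],[0,0,0.5],1],[[0,0,0],[0,0,0.5],1],[[0,0,0],[0,0,0],1],[[0,0,0],[0,0,0],1]])

```text
t: 16.12
tcp_pos: [0.4448, 0.2339, 0.0513]
tool_rot: [0.799, 0.601, 0.0, 0.0]
force: [0.2, -0.5, -1.8]
finger_gap: 0.765
gripper_force: 40.2
```

```bash
python3 -c "
from h import *
go(445.1,233.5,51.3,73.7)"
```

```text
t 16.12 tcp [444.8 233.9  51.3] a 73.86 tilt 0.01 gap 0.765 F [ 0.2 -0.5 -1.8] grip 40.2
turn z 0.16425295078369118 shift after no turn [-0.3  0.4 -0. ]
shift after turn [-0.3  0.4 -0. ]
```

>>> play_rows(rows=[[[0,0,0],[0,0,0.5],1],[[0,0,0],[0,0,0.5],1],[[0,0,0],[0,0,0],1]])

```text
t: 16.37
tcp_pos: [0.4448, 0.2339, 0.0512]
tool_rot: [0.799, 0.601, 0.0, 0.0]
force: [-1.9, -1.3, 7.3]
finger_gap: 0.767
gripper_force: 41.2
```

>>> play_rows(rows=[[[0,0,0],[0,0,0.4],1],[[0,0,0],[0,0,0],1]])

```text
t: 16.53
tcp_pos: [0.4448, 0.2339, 0.0512]
tool_rot: [0.799, 0.601, 0.0, 0.0]
force: [-2.0, -1.2, 11.1]
finger_gap: 0.763
gripper_force: 41.6
```

>>> play_rows(rows=[[[0,0,0],[0,0,-0.8],1],[[0,0,0],[0,0,0],0.2],[[0,0,0],[0,0,0],0.15],[[0,0,0],[0,0,0],0.1],[[0,0,0],[0,0,0],0.05],[[0,0,0],[0,0,0],0],[[0,0,0],[0,0,0],0],[[0,0,0],[0,0,-10],0],[[0,0,0],[0,0,-30],0],[[0,0,0],[0,0,-35],0],[[0,0,0],[0,0,-25],0],[[0,0,0],[0,0,0],0]])

```text
t: 17.53
tcp_pos: [0.4479, 0.2349, 0.1558]
tool_rot: [0.799, 0.601, 0.005, 0.002]
force: [0.9, 1.0, 0.3]
finger_gap: 1.003
gripper_force: 0.0
```

```bash
python3 -c "
from h import *
go(598.5,-15,150,73.7)"
```

```text
t 17.53 tcp [447.9 234.9 155.8] a 73.88 tilt 0.61 gap 1.003 F [0.9 1.  0.3] grip 0.0
turn z 0.180700337486428 shift after no turn [-198.3  214.     6.7]
shift after turn [-197.6  214.7    6.7]
```

>>> play_rows(rows=[[[0,0,0.18],[-24.7,26.8,0],0],[[0,0,0],[-24.7,26.8,0],0],[[0,0,0],[-24.7,26.8,0],0],[[0,0,0],[-24.7,26.8,0],0],[[0,0,0],[-24.7,26.8,0],0],[[0,0,0],[-24.7,26.8,0],0],[[0,0,0],[-24.7,26.8,0],0],[[0,0,0],[-24.7,26.8,0],0],[[0,0,0],[0,0,15],0],[[0,0,0],[0,0,15],0],[[0,0,0],[0,0,0],0],[[0,0,0],[0,0,0],0]])

```text
t: 18.53
tcp_pos: [0.5938, -0.0158, 0.1197]
tool_rot: [0.8, 0.599, -0.001, -0.001]
force: [0.2, -0.3, 0.1]
finger_gap: 0.997
gripper_force: 0.0
```

```bash
python3 -c "
from h import *
go(598.5,-15,41,73.7)
p,d=snapshot('scene'); cv2.imwrite('pics/scene5.png',p[:,:,::-1])
cv2.imwrite('pics/c5.png',cv2.resize(p[110:310,190:390,::-1],None,fx=3,fy=3))
"
```

```text
t 18.53 tcp [593.8 -15.8 119.7] a 73.67 tilt 0.2 gap 0.997 F [ 0.2 -0.3  0.1] grip 0.0
turn z -0.034887200092725834 shift after no turn [ 2.1  4.5 78.6]
shift after turn [ 2.1  4.5 78.6]
```

View pics/c5.png

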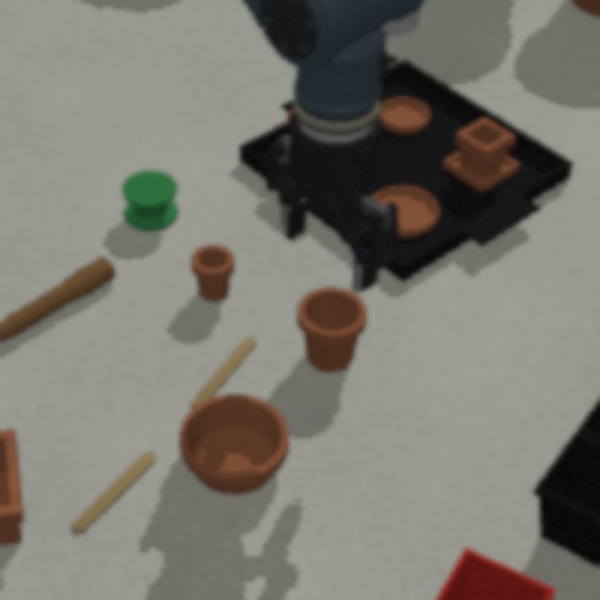

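In the crop the gripper's fingers (290,220) and (365,260) straddle the column above the large round pot (332,330). The small square pot stands aligned in its saucer at (482,155). I'm gripping the large round pot.

>>> play_rows(rows=[[[0,0,0],[2,4.5,10],0],[[0,0,0],[0,0,20],0],[[0,0,0],[0,0,20],0],[[0,0,0],[0,0,18],0],[[0,0,0],[0,0,10],0],[[0,0,0],[0,0,0],0],[[0,0,0],[0,0,0],1],[[0,0,0],[0,0,0],1],[[0,0,0],[0,0,0],1],[[0,0,0],[0,0,0],1],[[0,0,0],[0,0,0],1],[[0,0,0],[0,0,0],1]])

```text
t: 19.58
tcp_pos: [0.6011, -0.0154, 0.0439]
tool_rot: [0.8, 0.6, 0.001, 0.001]
force: [-0.5, 1.2, 6.4]
finger_gap: 0.754
gripper_force: 39.3
```

>>> play_rows(rows=[[[0,0,0],[0,0,0],1],[[0,0,0],[0,0,0],1],[[0,0,0],[0,0,0],1],[[0,0,0],[0,0,0],1]])

```text
t: 19.92
tcp_pos: [0.601, -0.0154, 0.0439]
tool_rot: [0.8, 0.6, 0.001, 0.001]
force: [1.0, 0.8, 6.2]
finger_gap: 0.748
gripper_force: 39.3
```

```bash
python3 -c "
from h import *
go(598.5,-15,41,73.7)"
```

```text
t 19.92 tcp [601.  -15.4  43.9] a 73.68 tilt 0.15 gap 0.748 F [1.  0.8 6.2] grip 39.3
turn z -0.020030159552021587 shift after no turn [-0.3 -2.6  2.9]
shift after turn [-0.3 -2.6  2.9]
```

>>> play_rows(rows=[[[0,0,0],[0,0,-6],1],[[0,0,0],[0,0,-15],1],[[0,0,0],[0,0,-25],1],[[0,0,0],[0,0,-30],1],[[0,0,0],[0,0,-24],1],[[0,0,0],[0,0,-10],1],[[0,0,0],[0,0,0],1],[[0,0,0],[0,0,0],1]])

```text
t: 20.58
tcp_pos: [0.5995, -0.0153, 0.1523]
tool_rot: [0.8, 0.6, -0.0, -0.0]
force: [0.5, -0.2, -1.1]
finger_gap: 0.753
gripper_force: 39.1
```

```bash
python3 -c "
from h import *
go(560.3,199.9,150,73.7)"
```

```text
t 20.58 tcp [599.5 -15.3 152.3] a 73.68 tilt 0.03 gap 0.753 F [ 0.5 -0.2 -1.1] grip 39.1
turn z -0.018188430406951284 shift after no turn [195.5 -98.    2.4]
shift after turn [195.5 -98.    2.4]
```

>>> play_rows(rows=[[[0,0,0],[16.3,-8.2,0],1],[[0,0,0],[32.6,-16.3,0],1],[[0,0,0],[32.6,-16.3,0],1],[[0,0,0],[32.6,-16.3,0],1],[[0,0,0],[32.6,-16.3,0],1],[[0,0,0],[32.6,-16.3,0],1],[[0,0,0],[16.2,-8.2,0],1],[[0,0,0],[0,0,20],1],[[0,0,0],[0,0,30],1],[[0,0,0],[0,0,25],1],[[0,0,0],[0,0,10],1],[[0,0,0],[0,0,0],1]])

```text
t: 21.58
tcp_pos: [0.5574, 0.1992, 0.0632]
tool_rot: [0.8, 0.6, -0.004, -0.002]
force: [-0.4, 0.1, -1.2]
finger_gap: 0.754
gripper_force: 39.2
```

>>> play_rows(rows=[[[0,0,0],[0,0,0],1]])

```text
t: 21.67
tcp_pos: [0.5601, 0.1995, 0.0663]
tool_rot: [0.8, 0.599, -0.001, -0.001]
force: [-0.2, 0.5, -1.3]
finger_gap: 0.75
gripper_force: 39.2
```

```bash
python3 -c "
from h import *
go(560.3,199.9,53.9,73.7)"
```

```text
t 21.67 tcp [560.1 199.5  66.3] a 73.67 tilt 0.18 gap 0.75 F [-0.2  0.5 -1.3] grip 39.2
turn z -0.03383610074052967 shift after no turn [ 0.4  0.1 12.4]
shift after turn [ 0.4  0.1 12.4]
```

>>> play_rows(rows=[[[0,0,0],[0,0,4],1],[[0,0,0],[0,0,3],1],[[0,0,0],[0,0,2],1],[[0,0,0],[0,0,1],1],[[0,0,0],[0,0,0.6],1],[[0,0,0],[0,0,0],1],[[0,0,0],[0,0,0],1]])

```text
t: 22.25
tcp_pos: [0.5611, 0.1998, 0.0573]
tool_rot: [0.8, 0.6, 0.0, 0.0]
force: [0.3, 0.0, -1.3]
finger_gap: 0.752
gripper_force: 39.3
```

```bash
python3 -c "
from h import *
go(560.3,199.9,53.9,73.7)"
```

```text
t 22.25 tcp [561.1 199.8  57.3] a 73.68 tilt 0.03 gap 0.752 F [ 0.3  0.  -1.3] grip 39.3
turn z -0.0189110644036532 shift after no turn [-0.1 -0.8  3.4]
shift after turn [-0.1 -0.8  3.4]
```

>>> play_rows(rows=[[[0,0,0],[0,-0.7,1],1],[[0,0,0],[0,0,1],1],[[0,0,0],[0,0,0.6],1],[[0,0,0],[0,0,0.5],1],[[0,0,0],[0,0,0],1],[[0,0,0],[0,0,0],1]])

```text
t: 22.75
tcp_pos: [0.5602, 0.2, 0.054]
tool_rot: [0.8, 0.6, -0.0, -0.0]
force: [-0.7, 0.4, 0.3]
finger_gap: 0.753
gripper_force: 39.3
```

>>> play_rows(rows=[[[0,0,0],[0,0,0.5],1],[[0,0,0],[0,0,0.5],1],[[0,0,0],[0,0,0],1]])

```text
t: 23.0
tcp_pos: [0.5602, 0.2001, 0.0539]
tool_rot: [0.8, 0.6, 0.0, 0.0]
force: [-2.0, -0.5, 5.8]
finger_gap: 0.751
gripper_force: 39.9
```

>>> play_rows(rows=[[[0,0,0],[0,0,0.5],1],[[0,0,0],[0,0,0],1]])

```text
t: 23.17
tcp_pos: [0.5602, 0.2001, 0.0539]
tool_rot: [0.8, 0.6, 0.0, 0.0]
force: [-2.8, 0.2, 9.6]
finger_gap: 0.752
gripper_force: 40.1
```

>>> play_rows(rows=[[[0,0,0],[0,0,-0.8],1],[[0,0,0],[0,0,0],0.22],[[0,0,0],[0,0,0],0.17],[[0,0,0],[0,0,0],0.1],[[0,0,0],[0,0,0],0.05],[[0,0,0],[0,0,0],0],[[0,0,0],[0,0,0],0],[[0,0,0],[0,0,-10],0],[[0,0,0],[0,0,-30],0],[[0,0,0],[0,0,-35],0],[[0,0,0],[0,0,-25],0],[[0,0,0],[0,0,0],0]])

```text
t: 24.17
tcp_pos: [0.5641, 0.2008, 0.1596]
tool_rot: [0.8, 0.6, 0.005, 0.003]
force: [-0.0, -0.1, -0.1]
finger_gap: 1.0
gripper_force: 0.0
```

```bash
python3 -c "
from h import *
go(456,-4.5,150,73.7)"
```

```text
t 24.17 tcp [564.1 200.8 159.6] a 73.7 tilt 0.69 gap 1.0 F [-0.  -0.1 -0.1] grip 0.0
turn z -0.0017122656003607517 shift after no turn [-227.4  -46.2    7.9]
shift after turn [-227.4  -46.2    7.9]
```

>>> play_rows(rows=[[[0,0,0],[-37.9,-7.5,0],0],[[0,0,0],[-37.9,-7.5,0],0],[[0,0,0],[-37.9,-7.5,0],0],[[0,0,0],[-37.9,-7.5,0],0],[[0,0,0],[-37.9,-7.5,0],0],[[0,0,0],[-37.9,-7.5,0],0],[[0,0,0],[0,0,30],0],[[0,0,0],[0,0,25],0],[[0,0,0],[0,0,15],0],[[0,0,0],[0,0,0],0],[[0,0,0],[0,0,0],0]])

```text
t: 25.08
tcp_pos: [0.4527, -0.0056, 0.0829]
tool_rot: [0.8, 0.6, -0.001, -0.001]
force: [0.4, -0.3, -0.8]
finger_gap: 1.0
gripper_force: 0.0
```

```bash
python3 -c "
from h import *
go(456,-4.5,27,73.7)"
```

```text
t 25.08 tcp [452.7  -5.6  82.9] a 73.67 tilt 0.11 gap 1.0 F [ 0.4 -0.3 -0.8] grip 0.0
turn z -0.026532998129425778 shift after no turn [ 1.9  2.9 55.9]
shift after turn [ 1.9  2.9 55.9]
```

>>> play_rows(rows=[[[0,0,0],[1.6,2.5,12],0],[[0,0,0],[0,0,20],0],[[0,0,0],[0,0,16],0],[[0,0,0],[0,0,8],0],[[0,0,0],[0,0,0],0],[[0,0,0],[0,0,0],1],[[0,0,0],[0,0,0],1],[[0,0,0],[0,0,0],1],[[0,0,0],[0,0,0],1],[[0,0,0],[0,0,0],1],[[0,0,0],[0,0,0],1],[[0,0,0],[0,0,0],1]], grip_force=30)

```text
t: 26.08
tcp_pos: [0.4565, -0.0048, 0.0284]
tool_rot: [0.8, 0.6, 0.001, 0.001]
force: [-0.3, 1.4, 5.6]
finger_gap: 0.502
gripper_force: 29.6
```

>>> play_rows(rows=[[[0,0,0],[0,0,0],1],[[0,0,0],[0,0,0],1],[[0,0,0],[0,0,0],1],[[0,0,0],[0,0,0],1],[[0,0,0],[0,0,0],1]])

```text
t: 26.5
tcp_pos: [0.4565, -0.0048, 0.0283]
tool_rot: [0.8, 0.6, 0.001, 0.001]
force: [0.6, -0.6, 5.6]
finger_gap: 0.499
gripper_force: 29.6
```

```bash
python3 -c "
from h import *
go(456,-4.5,27,73.7)"
```

```text
t 26.5 tcp [456.5  -4.8  28.3] a 73.69 tilt 0.1 gap 0.499 F [ 0.6 -0.6  5.6] grip 29.6
turn z -0.009587819401531306 shift after no turn [ 0.2 -0.5  1.3]
shift after turn [ 0.2 -0.5  1.3]
```

>>> play_rows(rows=[[[0,0,0],[0,0,-6],1],[[0,0,0],[0,0,-15],1],[[0,0,0],[0,0,-25],1],[[0,0,0],[0,0,-30],1],[[0,0,0],[0,0,-24],1],[[0,0,0],[0,0,-10],1],[[0,0,0],[0,0,0],1],[[0,0,0],[0,0,0],1]])

```text
t: 27.17
tcp_pos: [0.4562, -0.0048, 0.138]
tool_rot: [0.8, 0.6, 0.001, 0.001]
force: [-1.1, -0.3, -1.4]
finger_gap: 0.501
gripper_force: 30.7
```

```bash
python3 -c "
from h import *
go(478.7,348.7,140,73.7)
c=[]
for n,o in (('top',(90,80)),('scene',(200,100))):
    p,d=snapshot(n); cv2.imwrite(f'pics/{n}6.png',p[:,:,::-1]); np.savez(f'{n}6.npz',p=p,d=d)
    u,v=o; c.append(cv2.resize(p[v:v+150,u:u+200,::-1],None,fx=2,fy=2))
cv2.imwrite('pics/c6.png',np.hstack(c))
"
```

```text
t 27.17 tcp [456.2  -4.8 138. ] a 73.69 tilt 0.11 gap 0.501 F [-1.1 -0.3 -1.4] grip 30.7
turn z -0.014716878648755483 shift after no turn [345.5 -77.7  -2.1]
shift after turn [345.6 -77.6  -2.1]
```

View pics/c6.png

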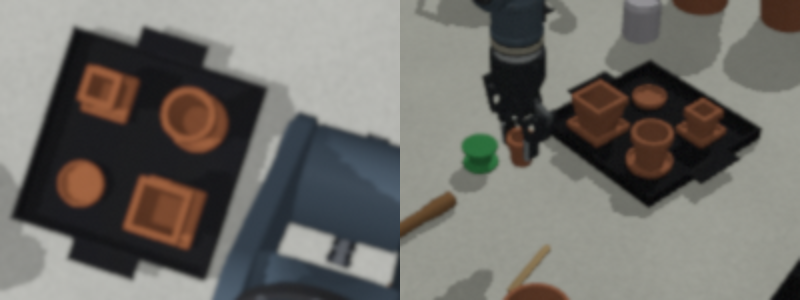

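All three placed pots stand upright, centred and aligned in the tray: small square (105,90), large round (190,115) and large square (165,210) in the left crop. The small round pot is held, and its saucer at (80,183) is free.

>>> play_rows(rows=[[[0,0,0],[19.2,-4.3,0],1],[[0,0,0],[38.4,-8.6,0],1],[[0,0,0],[38.4,-8.6,0],1],[[0,0,0],[38.4,-8.6,0],1],[[0,0,0],[38.4,-8.6,0],1],[[0,0,0],[38.4,-8.6,0],1],[[0,0,0],[38.4,-8.6,0],1],[[0,0,0],[38.4,-8.6,0],1],[[0,0,0],[38.4,-8.6,0],1],[[0,0,0],[19.2,-4.3,0],1],[[0,0,0],[0,0,0],1],[[0,0,0],[0,0,0],1]])

```text
t: 28.27
tcp_pos: [0.4775, 0.3492, 0.1353]
tool_rot: [0.799, 0.601, -0.002, -0.0]
force: [-0.2, -0.8, -0.1]
finger_gap: 0.5
gripper_force: 30.7
```

>>> play_rows(rows=[[[0,0,0],[0,0,15],1],[[0,0,0],[0,0,25],1],[[0,0,0],[0,0,25],1],[[0,0,0],[0,0,15],1],[[0,0,0],[0,0,6],1],[[0,0,0],[0,0,0],1],[[0,0,0],[0,0,0],1]])

```text
t: 28.85
tcp_pos: [0.4789, 0.3477, 0.051]
tool_rot: [0.801, 0.599, -0.001, -0.0]
force: [0.5, 0.1, -1.0]
finger_gap: 0.503
gripper_force: 30.7
```

```bash
python3 -c "
from h import *
go(478.7,348.7,38.3,73.7)"
```

```text
t 28.85 tcp [478.9 347.7  51. ] a 73.61 tilt 0.07 gap 0.503 F [ 0.5  0.1 -1. ] grip 30.7
turn z -0.08756409466124637 shift after no turn [ 1.  -0.4 12.7]
shift after turn [ 1.  -0.4 12.7]
```

>>> play_rows(rows=[[[0,0,0],[0.8,-0.3,4],1],[[0,0,0],[0,0,3],1],[[0,0,0],[0,0,2],1],[[0,0,0],[0,0,1],1],[[0,0,0],[0,0,0.7],1],[[0,0,0],[0,0,0],1],[[0,0,0],[0,0,0],1]])

```text
t: 29.43
tcp_pos: [0.4788, 0.3496, 0.0406]
tool_rot: [0.8, 0.6, 0.0, 0.0]
force: [-0.4, -0.3, -0.6]
finger_gap: 0.497
gripper_force: 30.7
```

```bash
python3 -c "
from h import *
go(478.7,348.7,38.3,73.7)"
```

```text
t 29.43 tcp [478.8 349.6  40.6] a 73.7 tilt 0.01 gap 0.497 F [-0.4 -0.3 -0.6] grip 30.7
turn z -0.00485614541656787 shift after no turn [-0.9  0.2  2.3]
shift after turn [-0.9  0.2  2.3]
```

>>> play_rows(rows=[[[0,0,0],[-0.8,0.2,1],1],[[0,0,0],[0,0,0.7],1],[[0,0,0],[0,0,0.5],1],[[0,0,0],[0,0,0.5],1],[[0,0,0],[0,0,0],1]])

```text
t: 29.85
tcp_pos: [0.4787, 0.3487, 0.0384]
tool_rot: [0.8, 0.6, 0.0, 0.0]
force: [-1.4, -1.2, 3.9]
finger_gap: 0.499
gripper_force: 31.0
```

>>> play_rows(rows=[[[0,0,0],[0,0,0.5],1],[[0,0,0],[0,0,0.3],1],[[0,0,0],[0,0,0],1]])

```text
t: 30.1
tcp_pos: [0.4788, 0.3487, 0.0384]
tool_rot: [0.8, 0.6, 0.0, 0.0]
force: [-1.4, -1.2, 9.2]
finger_gap: 0.497
gripper_force: 31.4
```

>>> play_rows(rows=[[[0,0,0],[0,0,-0.8],1],[[0,0,0],[0,0,0],0.45],[[0,0,0],[0,0,0],0.4],[[0,0,0],[0,0,0],0.3],[[0,0,0],[0,0,0],0.2],[[0,0,0],[0,0,0],0.1],[[0,0,0],[0,0,0],0.1],[[0,0,0],[0,0,-10],0.1],[[0,0,0],[0,0,-30],0],[[0,0,0],[0,0,-38],0],[[0,0,0],[0,0,-38],0],[[0,0,0],[0,0,-20],0]])

```text
t: 31.1
tcp_pos: [0.4805, 0.3497, 0.1788]
tool_rot: [0.8, 0.6, 0.003, 0.001]
force: [0.6, 0.0, 0.3]
finger_gap: 1.001
gripper_force: 0.0
```

>>> play_rows(rows=[[[0,0,0],[-38,0,0],0],[[0,0,0],[-38,0,0],0],[[0,0,0],[-38,0,0],0],[[0,0,0],[-38,0,0],0],[[0,0,0],[-38,0,0],0],[[0,0,0],[-38,0,0],0],[[0,0,0],[-38,8,0],0],[[0,0,0],[-38,8,0],0],[[0,0,0],[-38,8,0],0],[[0,0,0],[-38,8,0],0],[[0,0,0],[-38,8,0],0],[[0,0,0],[0,0,0],0]])

```text
t: 32.1
tcp_pos: [0.4014, -0.0705, 0.1748]
tool_rot: [0.803, 0.596, 0.001, 0.003]
force: [0.3, 0.4, 0.1]
finger_gap: 1.0
gripper_force: 0.0
```

Run:
```python
from h import *
c=[]
D={}
for n,o in (('top',(90,80)),('scene',(230,100))):
    p,d=snapshot(n); D[n]=(p,d); np.savez(f'{n}7.npz',p=p,d=d)
    u,v=o; c.append(cv2.resize(p[v:v+150,u:u+200,::-1],None,fx=2,fy=2))
cv2.imwrite('pics/c7.png',np.hstack(c))
for nm,x,y,z in [('SS',592.3,316.8,.056),('SL',444.3,235.2,.072),('RL',559.5,201.6,.072),('RS',477.9,350.4,.056)]:
  for n in D:
    k,f=cam(n); q=R.from_quat(k['attitude']).inv().apply(np.array([x/1e3,y/1e3,z])-k['xyz'])
    uv=(int(q[0]/q[2]*f+k['cx']),int(q[1]/q[2]*f+k['cy']))
    print(nm,n,(x,y),measure(n,*D[n],uv,z,.007,18))
```

```text
SS top (592.3, 316.8) {'n': 211, 'rect': (594.6, 315.3, 46.4, 44.2, 73.6), 'circ': (594.4, 315.6, 61.0), 'cen': (594.7, 315.7), 'z': 55.2}
SS scene (592.3, 316.8) {'n': 130, 'rect': (593.4, 311.7, 53.3, 51.6, 76.9), 'circ': (595.9, 311.2, 68.8), 'cen': (593.7, 311.1), 'z': 55.8}
SL top (444.3, 235.2) {'n': 340, 'rect': (445.8, 233.8, 67.2, 65.9, 73.5), 'circ': (445.1, 235.6, 90.3), 'cen': (445.7, 234.3), 'z': 71.3}
SL scene (444.3, 235.2) {'n': 196, 'rect': (444.7, 229.7, 73.3, 74.6, 73.5), 'circ': (447.5, 230.5, 97.2), 'cen': (445.4, 230.2), 'z': 71.6}
RL top (559.5, 201.6) {'n': 267, 'rect': (561.6, 201.5, 64.6, 64.7, 77.4), 'circ': (561.2, 201.9, 66.6), 'cen': (561.6, 201.5), 'z': 70.8}
RL scene (559.5, 201.6) {'n': 165, 'rect': (560.6, 196.5, 62.2, 75.1, 29.8), 'circ': (557.9, 195.0, 77.6), 'cen': (560.4, 196.3), 'z': 71.6}
RS top (477.9, 350.4) {'n': 156, 'rect': (480.0, 349.9, 42.0, 43.4, 46.6), 'circ': (480.8, 349.6, 45.1), 'cen': (480.2, 349.9), 'z': 55.2}
RS scene (477.9, 350.4) {'n': 80, 'rect': (478.7, 346.6, 40.7, 52.2, 28.4), 'circ': (478.0, 345.8, 53.5), 'cen': (479.4, 346.0), 'z': 56.0}
```

View pics/c7.png

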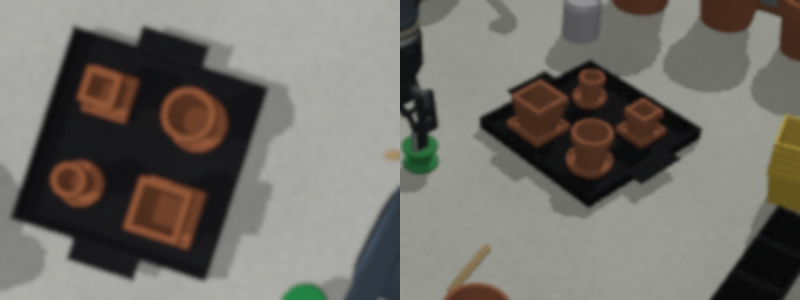

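Every rim measures within about 2 mm of its saucer centre, the square sides read 73.5–73.6° against the tray's 73.6°, and all four pots stand upright.

```bash
python3 -c "
from station import *
print(sign_off())"
```

```text
the job is handed in; nothing more can be done
None
```

All four pots stand upright in their matching saucers, within about 2 mm of centre and with the square ones aligned; the pan and trough were not touched, and the job was handed in at about 32 s.

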